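# Clear the charging dock into the cart drawer

### The job

The batteries are charged. First switch the charging dock off at its lever, before any pack is pulled; then pull every battery pack up out of its sprung socket and put them all in the drawer, and push the drawer fully shut. The ceramic ramekin stands in the drawer's way: hold it gently (a light grip, it cracks easily) and set it upright on the middle of the cork mat, and leave the other kitchen things where they are.

Things in the scene. Friction and masses are not known exactly. Their poses are not given: they have to be found in the camera images.
- dock: charging dock, grey plastic block 180 (x) by 190 (y) by 38 mm high, fixed; origin under its centre. Four open wells, centres at x = +-42, y = +-52 mm, floor 14 mm above the cart top, mouths 63 by 43 mm; in each, sprung roller catches grip the pack's groove: a straight pull up of about 10 to 20 N frees it.
- switch (a joint): the dock's toggle lever, rad: 0 = on (leans to the dock's -x side), 1.0 = off (leans to +x); pivot 147 mm to +y of the dock's origin, 22 mm above the cart top, turning about the dock's y axis. It stays where it is left.
- switch_tip (a point): centre of the lever's 26 mm ball, 80 mm from the pivot
- pack1: battery pack of a cordless kitchen tool, black block 60 (x) by 40 (y) by 70 mm high, 0.28 kg, with a groove round its foot (8 to 18 mm up); origin at the centre of its underside. It stands in a well of the dock with 46 mm showing, x and y as the dock's. Two to four packs are there.
- pack2: battery pack of a cordless kitchen tool, black block 60 (x) by 40 (y) by 70 mm high, 0.28 kg, with a groove round its foot (8 to 18 mm up); origin at the centre of its underside. It stands in a well of the dock with 46 mm showing, x and y as the dock's. Two to four packs are there.
- pack3: battery pack of a cordless kitchen tool, black block 60 (x) by 40 (y) by 70 mm high, 0.28 kg, with a groove round its foot (8 to 18 mm up); origin at the centre of its underside. It stands in a well of the dock with 46 mm showing, x and y as the dock's. Two to four packs are there.
- pack4: battery pack of a cordless kitchen tool, black block 60 (x) by 40 (y) by 70 mm high, 0.28 kg, with a groove round its foot (8 to 18 mm up); origin at the centre of its underside. It stands in a well of the dock with 46 mm showing, x and y as the dock's. Two to four packs are there.
- unit: small wooden drawer unit, fixed, 200 (x) by 240 (y) by 115 mm high; origin under its centre, drawer front towards its -x
- drawer (a joint): how far the drawer is pulled out along the unit's -x, m: 0 = shut, 0.165 = fully open; slides with about 2 N
- drawer_pull (a point): top centre of the brass tab on the drawer front: an upright tab 42 mm long (x, out from the front), 14 mm thick (y), 36 mm high; pinch it from above across y. Its top is 95 mm above the cart top. The front's outer face lies 20 mm behind this point (towards +x).
- drawer_floor (a point): centre of the drawer's inner floor, 14 mm above the cart top, moves with the drawer, axes as the unit's; the inside is 160 (x) by 200 (y) mm, side walls 5 mm thick and 58 mm above the floor, front 12 mm thick and 86 mm above the floor; a standing pack clears the unit's top by 16 mm as it slides in
- ramekin: small white ceramic ramekin, straight-sided, 64 mm across, 45 mm high, wall 5 mm, 0.2 kg, open at the top; origin under its centre. It cracks if gripped with more than 45 N a finger (90 N in all); 25 N holds it.
- mat: round cork mat, 140 mm across, 5 mm thick, fixed; origin under its centre
- mug: blue enamel mug, 80 mm across, 85 mm high, handle to its +y; a bystander, origin under its centre
- brush: flat silicone brush with a wooden handle, about 190 mm long, lying along its x; a bystander, origin under its centre
- tongs: steel tongs lying flat, about 240 mm long along x; a bystander, origin under its centre
- mill: turned wooden pepper mill, 56 mm across, 150 mm high; a bystander, origin under its centre
- jar: closed storage jar, 70 mm across, 100 mm high; a bystander, origin under its centre
Mind the look-alikes: they are no part of the job. Of the things shaped like the ramekin, the white one is meant.

How it is judged (in metres and radians):
On the way, in this order (a step that is already met when the one before it is completed fails the run):
1. the dock is switched off while every pack still sits in its well (value of joint switch above 0.8 rad and z of each of pack1, pack2, pack3, pack4 in the frame of dock below 0.022 m and horizontal distance between each of pack1, pack2, pack3, pack4 and dock below 0.08 m), for 0.2 s.
2. every pack is in the drawer (x of pack1 in the frame of drawer_floor between -0.085 and 0.085 m and y of pack1 in the frame of drawer_floor between -0.105 and 0.105 m and z of pack1 in the frame of drawer_floor between -0.01 and 0.066 m and x of pack2 in the frame of drawer_floor between -0.085 and 0.085 m and y of pack2 in the frame of drawer_floor between -0.105 and 0.105 m and z of pack2 in the frame of drawer_floor between -0.01 and 0.066 m and x of pack3 in the frame of drawer_floor between -0.085 and 0.085 m and y of pack3 in the frame of drawer_floor between -0.105 and 0.105 m and z of pack3 in the frame of drawer_floor between -0.01 and 0.066 m and x of pack4 in the frame of drawer_floor between -0.085 and 0.085 m and y of pack4 in the frame of drawer_floor between -0.105 and 0.105 m and z of pack4 in the frame of drawer_floor between -0.01 and 0.066 m), for 0.2 s.
At the end, for the whole second after the job is handed in: The lever is off (over 0.8 rad), every pack present lies or stands inside the drawer, the drawer is shut to within 8 mm, and the ramekin stands upright (within 0.15 rad) and still on the cork mat with its centre within 45 mm of the mat's (all of step 2 and value of joint switch above 0.8 rad and value of joint drawer below 0.008 m and horizontal distance between ramekin and mat below 0.045 m and angle between ramekin's own z axis and vertical below 0.15 rad and height (world z) of ramekin below 0.012 m and linear speed of ramekin below 0.02 m/s); the robot touches nothing.
It fails at once if the fingers press the ramekin with more than 90 N in all (45 N a finger) (contact force between the fingers and ramekin above 90 N).
It fails at once if a bystander is moved more than 50 mm (distance of any of mug, brush, tongs, mill, jar from where it was at the start of the episode above 0.05 m).
Of pack1, pack2, pack3, pack4 only 2 to 4 are there at a start; the rules pass over those that are not, and their reading is None.
At some moment in a run one of ramekin may be knocked a few centimetres aside while the robot is not near it.
Once in a run the grip may slacken for a moment while it holds something.
It also fails if it takes over 210 s, if anything falls off the work surface, if the arm or the gripper's body presses on something with over 40 N, if the wrist force passes 120 N, or if a joint passes its speed limit or range.

### The arm

A 6-joint arm with a two-finger parallel gripper is mounted at the origin on the work surface. World frame = base frame: x ahead of the robot, y to its left, z up, the work surface at z = 0. Lengths are in mm, angles in degrees, forces in N, time in s.
With the tool pointing down it reaches from about 300 to 850 mm from the base axis. Payload 4.2 kg.
Tool frame: the origin (TCP) lies on the centre line of the jaws, within the pads' length; the fingertips stand 14 mm ahead of it and the grasp point (between the pads) lies 5 mm behind it; z points along the fingers, y is the line along which they close (so a half turn about z gives the same grasp; the last joint's range is limited). The gripper opens to 91 mm and grips with 3 to 60 N. Pads are 32 mm wide; open, the fingers measure 118 mm over their backs; the gripper's body (76 mm by 178 mm) begins 60 mm behind the grasp point.
Start: joints at [68.239, 18.312, 89.639, -0, 72.044, -1.146], TCP at [202.453, 538.196, 227.976] pointing down, gripper open.
Joint ranges: [-177.97, 177.97], [-48.28, 115.42], [12.27, 149.76], [-77.06, 257.06], [2.81, 150.46], [-146.56, 146.56]. Speed limits (degrees/s): [147.25, 147.25, 180, 180, 180, 180].

### API

Orientations are given as [roll, pitch, yaw] about the fixed x, y, z axes, in that order (R = Rz(yaw) Ry(pitch) Rx(roll)).
In Python, from workcell import * gives the robot as it stands. The module is installed in compiled form; this text tells all that it offers.
- The arm moves only by the shell command python3 -m crank 'ROWS' [FORCE]. ROWS is JSON, a list of rows, each an object of numbers: "grip": the finger opening in m, from 0 to 0.0912; "x", "y", "z": the shift along the tool's x, y, z in m; "yaw": the turn about the tool's z in rad. In form: [{"grip": .., "x": .., "y": .., "z": .., "yaw": ..}, ...]. A call has exactly 5 rows; each row is the pose to reach, as a shift and turn from the pose commanded when the call began, along the tool's axes at that moment; what a row does not reach only later rows make up. A row lasts 1/12 s, in which the tool goes at most 41.7 mm and 7.16 degrees, less where a joint would pass 70% of its speed; a pose out of reach is approached as far as the arm can. A call with a gripper value outside its range is refused whole. The fingers move at their own pace and stop on an object; FORCE is the grip in N (left out, the last holds). Time passes only in rows, so rows that repeat a pose let the fingers close, or fill a call up. It gives the time, the measured TCP pose, the force, the opening and the grip force at its end, in the units of the state.
- state(): the state, without advancing time (a new reading comes with each control period).
- grab_frame(name): name is "side" or "top" or "wrist"; returns the picture (480x640x3 uint8, red, green, blue); there is no depth.
- camera_model(name): a dict with "intrinsics" (3x3 intrinsics, pixels), "distortion" ([k1, k2, p1, p2, k3] as OpenCV has them; the pictures are not rectified), "R" (3x3) and "t" (3): a world point X has camera coordinates R X + t. Camera axes: x right, y down, z forward; pixel columns grow to the right and rows downward; lengths in mm; the calibration is good to about 2 mm. A picture is of the moment at which its call begins: read the wrist's pose just before it. camera_model takes no time and is no camera call; for the wrist camera it gives the pose at the moment of the call.
- job_done(): hands the job in; it is judged then, once.
The state is a dict: "time_s": time; "qpos": joint angles; "qvel": joint speeds; "effort": joint torques, N m; "ee_pos": TCP position; "ee_rot": TCP orientation; "force": force on the tool from outside, world axes, zero at the start; "torque": the same for the moment, N m; "gripper_width": finger opening in mm; "gripper_force": force on a finger pad.
Only numpy, scipy, OpenCV 4.12 (cv2) and the standard library are available. Lean on these libraries where they do the work, as an engineer would, in place of code of your own. Each camera call takes 0.05 s, during which the arm holds its last target. There are 200 camera calls.

## Working session

There is one attempt and no reset: what is moved stays moved. The work goes in short steps, Python scripts to look and compute and a shell command to move; the robot and the scene stay as the last step left them, time stands still between calls to the robot, and variables do not carry over. Pictures are saved under pics/ and viewed, at most 14 in all, crops included, and the job is handed in when it is done.

```bash
mkdir -p pics; python3 - <<'E'
from workcell import *
import cv2
for n in ("top","side"):
    im=grab_frame(n); cv2.imwrite(f"pics/{n}0.png",im[:,:,::-1])
    c=camera_model(n); print(n,c)
print(state())
E
```

```text
top {'intrinsics': array([[544.68489704,   0.        , 314.62653968],
       [  0.        , 544.68489704, 244.95895343],
       [  0.        ,   0.        ,   1.        ]]), 'distortion': array([-0.06293913,  0.        ,  0.        ,  0.        ,  0.        ]), 'R': array([[ 9.48199676e-03, -9.99954699e-01, -8.31396468e-04],
       [-9.89955208e-01, -9.26988098e-03, -1.41077128e-01],
       [ 1.41063030e-01,  2.16073813e-03, -9.89998259e-01]]), 't': array([  60.23337247,  601.5816613 , 1248.60044972])}
side {'intrinsics': array([[567.1766799,   0.       , 314.4383271],
       [  0.       , 567.1766799, 236.5213935],
       [  0.       ,   0.       ,   1.       ]]), 'distortion': array([-0.04538161,  0.        ,  0.        ,  0.        ,  0.        ]), 'R': array([[ 0.86889511, -0.49497877,  0.00415999],
       [-0.37882982, -0.67036737, -0.6380404 ],
       [ 0.31860517,  0.55281426, -0.76999165]]), 't': array([-485.47810352,  298.55196601, 1112.73752269])}
{'time_s': 0.1, 'qpos': array([ 6.82393136e+01,  1.83453453e+01,  8.96981239e+01, -1.92728069e-03,
        7.20440322e+01, -1.14515204e+00]), 'qvel': array([-0.03567025, -0.06579989, -0.03446882, -0.09047698, -0.08362877,
        0.03920976]), 'effort': array([ 2.98290870e-04, -4.13328767e+01, -2.32510632e+01,  7.28180772e-02,
        4.21026349e-02, -4.71325268e-05]), 'ee_pos': array([202.2995015 , 537.78510813, 227.23948915]), 'ee_rot': array([-1.79912479e+02,  8.33889243e-05,  1.59385061e+02]), 'force': array([ 0.0394433 ,  0.69883096, -0.55729087]), 'torque': array([ 0.03612309, -0.02782615, -0.01846793]), 'gripper_force': 0.0, 'gripper_width': 91.44669165048171}
```

View pics/top0.png

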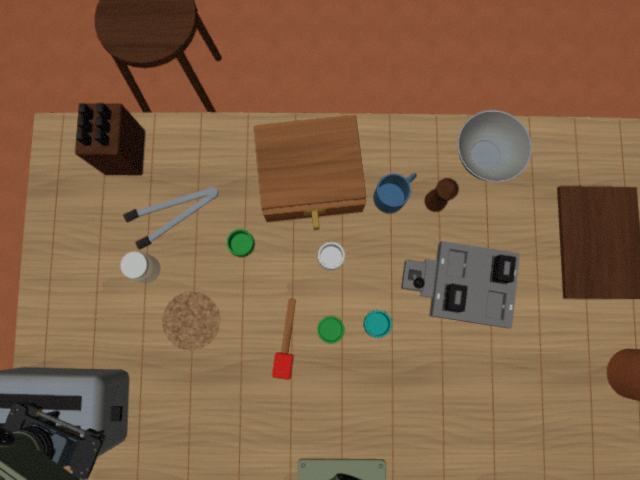

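View pics/side0.png

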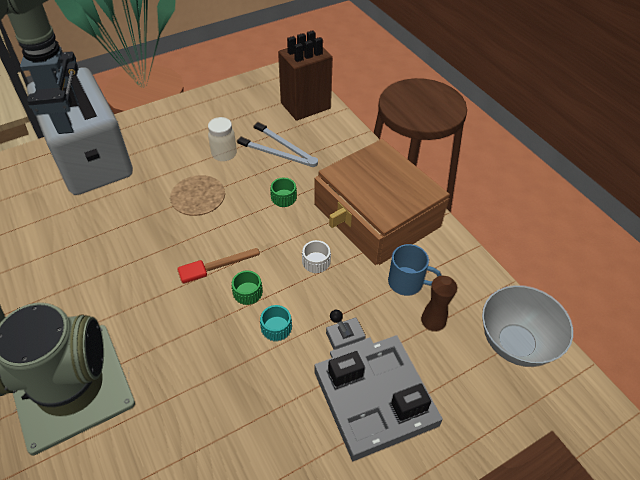

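The top view shows two packs at about (455,297) and (504,267), the lever ball at (419,283), the white ramekin at (331,256) in front of the brass tab at (316,219), and the mat at (191,320). The drawer looks shut. I'll zoom in to get accurate pixels.

```bash
python3 - <<'E'
import cv2,numpy as np
t=cv2.imread("pics/top0.png");s=cv2.imread("pics/side0.png")
def crop(im,x,y,w,h,k):
    c=cv2.resize(im[y:y+h,x:x+w],None,fx=k,fy=k,interpolation=cv2.INTER_CUBIC)
    for i in range(0,w,20):
        cv2.putText(c,str(x+i),(i*k,8),0,.3,(0,0,255),1); cv2.line(c,(i*k,0),(i*k,h*k),(0,200,255),1) if i%20==0 else 0
    for j in range(0,h,20):
        cv2.putText(c,str(y+j),(0,j*k+8),0,.3,(0,0,255),1); cv2.line(c,(0,j*k),(w*k,j*k),(0,200,255),1)
    return c
def put(cs,n):
    H=max(c.shape[0] for c in cs); o=[cv2.copyMakeBorder(c,0,H-c.shape[0],0,4,0) for c in cs]
    o=np.hstack(o); print(o.shape); cv2.imwrite(n,o)
put([crop(t,400,235,125,100,3),crop(s,312,300,132,160,3)],"pics/dock.png")
put([crop(t,250,110,120,170,3),crop(s,300,140,145,140,3)],"pics/unit.png")
E
```

```text
(480, 779, 3)
(510, 803, 3)
```

View pics/dock.png

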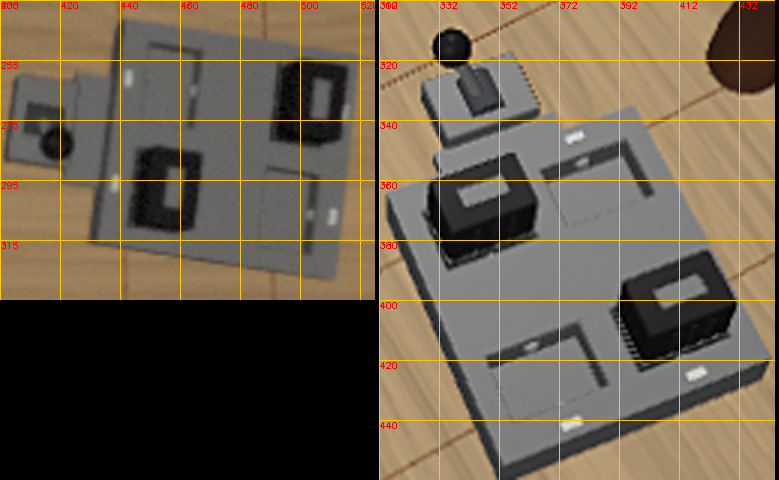

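View pics/unit.png

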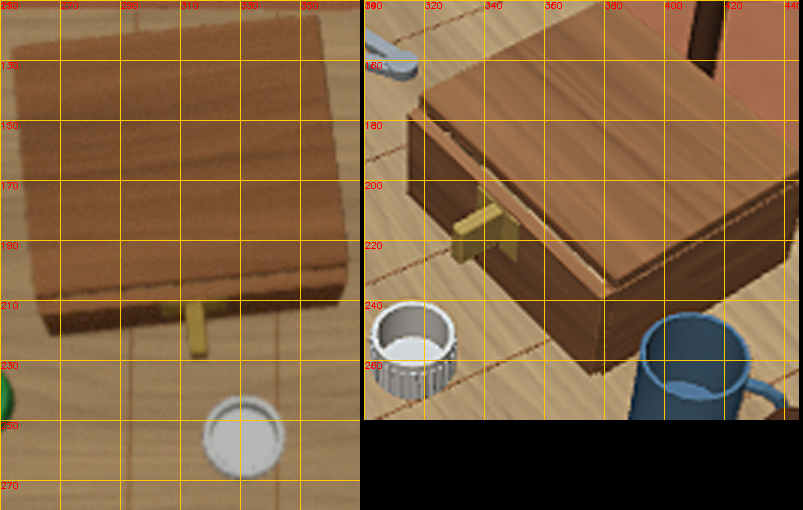

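Readings from the crops:
- **Dock:** the top-face corners, pack labels and lever ball are clear in both views. The lever leans to -x (on).
- **Drawer and ramekin:** the drawer is shut, with its tab top around top (316,220) and side (338,213). The ramekin rim centre is at top (331,255) and side (316,251).

Next I'll triangulate and fit.

```bash
cat > h.py <<'E'
from workcell import *
import numpy as np, cv2
from scipy.optimize import least_squares
def proj(c,X):
    r,_=cv2.Rodrigues(c["R"]); return cv2.projectPoints(np.float64(X).reshape(-1,3),r,c["t"],c["intrinsics"],c["distortion"])[0][:,0]
def ray(c,uv):
    p=cv2.undistortPoints(np.float64(uv).reshape(-1,1,2),c["intrinsics"],c["distortion"])[0,0]
    return -c["R"].T@c["t"], c["R"].T@np.r_[p,1]
def plane(c,uv,z):
    o,d=ray(c,uv); return o+d*(z-o[2])/d[2]
def tri(views):
    x0=plane(*views[0],50)
    f=lambda X:np.concatenate([proj(c,X)[0]-uv for c,uv in views])
    r=least_squares(f,x0); return r.x,np.abs(r.fun).max()
E
python3 - <<'E'
from h import *
np.set_printoptions(precision=1,suppress=True)
T=camera_model("top");S=camera_model("side")
P=dict(dTL=((440.7,241.7),(396.7,335.7)),dBL=((430.7,315.3),(315,365.3)),dBR=((512,327.7),(353.3,455.7)),
packA=((458,297.3),(346.7,364)),packB=((507.3,267.7),(412.7,397)),ball=((419,283),(336,316)),
tab=((315.7,220),(338,213.3)),uBR=((365.3,197.7),(384.7,234.3)),uBL=((262.7,209),(318.7,172.3)),
ram=((331.3,255.3),(316.3,251)),mat=((191,320.5),(197.5,195)))
R={}
for k,(a,b) in P.items():
    x,e=tri([(T,a),(S,b)]); R[k]=x; print(k,x,"res%.1f"%e)
# dock fit
loc={"dTL":(90,95,38),"dBL":(-90,95,38),"dBR":(-90,-95,38)}
def M(p,l):
    c,s=np.cos(p[2]),np.sin(p[2]); l=np.float64(l); return np.array([p[0]+c*l[0]-s*l[1],p[1]+s*l[0]+c*l[1],l[2]])
def f(p): return np.concatenate([proj(c,M(p,l))[0]-P[k][i] for k,l in loc.items() for i,c in enumerate((T,S))])
r=least_squares(f,[350,-350,0]);print("dock",r.x[:2],np.degrees(r.x[2]),np.abs(r.fun).max())
for w in((-42,52,60),(42,-52,60),(0,147,22)):print(w,M(r.x,w))
lu={"uBR":(-100,-120,115),"uBL":(-100,120,115)}
f2=lambda p:np.concatenate([proj(c,M(p,l))[0]-P[k][i] for k,l in lu.items() for i,c in enumerate((T,S))])
r=least_squares(f2,[600,0,0]);print("unit",r.x[:2],np.degrees(r.x[2]),np.abs(r.fun).max()); print("tab for shut",M(r.x,(-132,0,95)),M(r.x,(-120,0,95)))
E
```

```text
dTL [ 614.6 -236.7   35.1] res0.8
dBL [ 439.1 -210.    30.5] res0.6
dBR [ 409.6 -399.6   39.3] res0.1
packA [ 478.4 -261.1   85.6] res0.2
packB [ 546.4 -376.2   88.1] res0.1
ball [ 509.3 -169.7  101.1] res0.3
tab [653.2  63.1  95.4] res0.9
uBR [703.  -49.4 109.3] res0.7
uBL [673.1 183.7 113.2] res0.5
ram [577.1  26.   46.7] res0.4
mat [420.7 361.5   4.2] res0.2
dock [ 512.4 -318.2] -8.232700890977064 1.450980665087343
(-42, 52, 60) [ 478.3 -260.7   60. ]
(42, -52, 60) [ 546.6 -375.6   60. ]
(0, 147, 22) [ 533.5 -172.7   22. ]
unit [786.1  78.3] 6.824132732347865 2.0534806018418976
tab for shut [655.1  62.6  95. ] [667.  64.  95.]
```

Heights check out: pack tops about 86, tab 95, ramekin rim 46 and mat 4 mm. I'll do the ramekin first, starting by turning the tool to yaw 180 and travelling above it.

```bash
python3 -m crank '[{"grip":0.09,"x":0,"y":0,"z":0,"yaw":-0.12},{"grip":0.09,"x":0,"y":0,"z":0,"yaw":-0.24},{"grip":0.09,"x":0,"y":0,"z":0,"yaw":-0.36},{"grip":0.09,"x":0,"y":0,"z":0,"yaw":-0.36},{"grip":0.09,"x":0,"y":0,"z":0,"yaw":-0.36}]' 25
python3 -m crank '[{"grip":0.09,"x":-0.018,"y":-0.025,"z":0,"yaw":0},{"grip":0.09,"x":-0.037,"y":-0.051,"z":0,"yaw":0},{"grip":0.09,"x":-0.056,"y":-0.077,"z":0,"yaw":0},{"grip":0.09,"x":-0.075,"y":-0.102,"z":0,"yaw":0},{"grip":0.09,"x":-0.094,"y":-0.128,"z":0,"yaw":0}]'
```

```text
time_s: 0.52
ee_pos: [202.4, 538.0, 227.6]
ee_rot: [-180.0, -0.0, 179.8]
force: [-0.3, 0.2, 0.2]
gripper_width: 89.8
gripper_force: 0.0
time_s: 0.93
ee_pos: [297.0, 409.0, 227.9]
ee_rot: [180.0, 0.0, 179.9]
force: [0.5, 0.3, -0.3]
gripper_width: 89.9
gripper_force: 0.0
```

```bash
python3 -m crank '[{"grip":0.09,"x":-0.018,"y":-0.025,"z":0,"yaw":0},{"grip":0.09,"x":-0.037,"y":-0.051,"z":0,"yaw":0},{"grip":0.09,"x":-0.056,"y":-0.077,"z":0,"yaw":0},{"grip":0.09,"x":-0.075,"y":-0.102,"z":0,"yaw":0},{"grip":0.09,"x":-0.094,"y":-0.128,"z":0,"yaw":0}]'|grep pos
python3 -m crank '[{"grip":0.09,"x":-0.018,"y":-0.025,"z":0,"yaw":0},{"grip":0.09,"x":-0.037,"y":-0.051,"z":0,"yaw":0},{"grip":0.09,"x":-0.056,"y":-0.077,"z":0,"yaw":0},{"grip":0.09,"x":-0.075,"y":-0.102,"z":0,"yaw":0},{"grip":0.09,"x":-0.094,"y":-0.128,"z":0,"yaw":0}]'|grep pos
python3 -m crank '[{"grip":0.09,"x":-0.018,"y":-0.025,"z":0,"yaw":0},{"grip":0.09,"x":-0.037,"y":-0.051,"z":0,"yaw":0},{"grip":0.09,"x":-0.056,"y":-0.077,"z":0,"yaw":0},{"grip":0.09,"x":-0.075,"y":-0.102,"z":0,"yaw":0},{"grip":0.09,"x":-0.094,"y":-0.128,"z":0,"yaw":0}]'|grep pos
python3 - <<'E'
from h import *
np.set_printoptions(precision=1,suppress=True)
c=camera_model("wrist");im=grab_frame("wrist");cv2.imwrite("pics/w1.png",im[:,:,::-1])
print(c, proj(c,[(577,26,45),(653,63,95)]))
t=grab_frame("top");cv2.imwrite("pics/t1.png",t[:,:,::-1])
E
```

```text
ee_pos: [391.1, 280.9, 228.0]
ee_pos: [485.2, 152.9, 228.0]
ee_pos: [579.2, 24.9, 227.8]
{'intrinsics': array([[334. ,   0. , 321.4],
       [  0. , 334. , 237.5],
       [  0. ,   0. ,   1. ]]), 'distortion': array([-0.,  0.,  0.,  0.,  0.]), 'R': array([[ 0. ,  1. , -0. ],
       [ 1. , -0. ,  0.3],
       [ 0.3, -0. , -1. ]]), 't': array([ -25.5, -588.1,  240.3])} [[322.8 218.9]
 [361.8 307.8]]
```

View pics/w1.png

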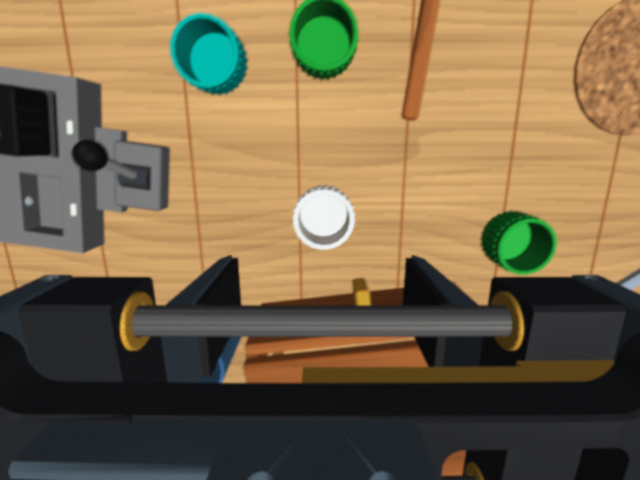

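In the wrist view the ramekin rim centre is at about (324,220) against a predicted (323,219), so the position is confirmed. I'll descend and grip at 25 N.

```bash
python3 -m crank '[{"grip":0.09,"x":0.002,"y":0.001,"z":0.032,"yaw":0},{"grip":0.09,"x":0.002,"y":0.001,"z":0.064,"yaw":0},{"grip":0.09,"x":0.002,"y":0.001,"z":0.096,"yaw":0},{"grip":0.09,"x":0.002,"y":0.001,"z":0.128,"yaw":0},{"grip":0.09,"x":0.002,"y":0.001,"z":0.155,"yaw":0}]'
python3 -m crank '[{"grip":0.09,"x":0,"y":0,"z":0.012,"yaw":0},{"grip":0.09,"x":0,"y":0,"z":0.024,"yaw":0},{"grip":0.09,"x":0,"y":0,"z":0.036,"yaw":0},{"grip":0.09,"x":0,"y":0,"z":0.050,"yaw":0},{"grip":0.09,"x":0,"y":0,"z":0.050,"yaw":0}]'
python3 -m crank '[{"grip":0.08,"x":0,"y":0,"z":0,"yaw":0},{"grip":0.07,"x":0,"y":0,"z":0,"yaw":0},{"grip":0.066,"x":0,"y":0,"z":0,"yaw":0},{"grip":0.062,"x":0,"y":0,"z":0,"yaw":0},{"grip":0.055,"x":0,"y":0,"z":0,"yaw":0}]' 25
python3 -m crank '[{"grip":0.05,"x":0,"y":0,"z":0,"yaw":0},{"grip":0.05,"x":0,"y":0,"z":0,"yaw":0},{"grip":0.05,"x":0,"y":0,"z":0,"yaw":0},{"grip":0.05,"x":0,"y":0,"z":0,"yaw":0},{"grip":0.05,"x":0,"y":0,"z":0,"yaw":0}]' 25
```

```text
time_s: 2.7
ee_pos: [575.1, 27.9, 71.0]
ee_rot: [180.0, -0.1, 179.9]
force: [0.1, -0.4, -0.4]
gripper_width: 89.8
gripper_force: 0.0
time_s: 3.12
ee_pos: [574.2, 27.9, 20.5]
ee_rot: [180.0, -0.3, 179.9]
force: [-0.1, -0.6, -1.0]
gripper_width: 89.7
gripper_force: 0.0
time_s: 3.53
ee_pos: [577.0, 27.5, 23.8]
ee_rot: [180.0, 0.1, 180.0]
force: [-0.3, 0.5, 2.8]
gripper_width: 63.1
gripper_force: 25.0
time_s: 3.95
ee_pos: [577.1, 27.5, 23.8]
ee_rot: [180.0, 0.1, 180.0]
force: [-1.2, -0.0, 6.3]
gripper_width: 62.8
gripper_force: 25.0
```

```bash
python3 -m crank '[{"grip":0.05,"x":0,"y":0,"z":-0.010,"yaw":0},{"grip":0.05,"x":0,"y":0,"z":-0.030,"yaw":0},{"grip":0.05,"x":0,"y":0,"z":-0.055,"yaw":0},{"grip":0.05,"x":0,"y":0,"z":-0.080,"yaw":0},{"grip":0.05,"x":0,"y":0,"z":-0.100,"yaw":0}]' 25
python3 -m crank '[{"grip":0.05,"x":0.008,"y":0.017,"z":0,"yaw":0},{"grip":0.05,"x":0.023,"y":0.050,"z":0,"yaw":0},{"grip":0.05,"x":0.039,"y":0.083,"z":0,"yaw":0},{"grip":0.05,"x":0.054,"y":0.117,"z":0,"yaw":0},{"grip":0.05,"x":0.070,"y":0.150,"z":0,"yaw":0}]' 25
python3 -m crank '[{"grip":0.05,"x":0.016,"y":0.033,"z":0,"yaw":0},{"grip":0.05,"x":0.031,"y":0.067,"z":0,"yaw":0},{"grip":0.05,"x":0.047,"y":0.100,"z":0,"yaw":0},{"grip":0.05,"x":0.062,"y":0.133,"z":0,"yaw":0},{"grip":0.05,"x":0.070,"y":0.150,"z":0,"yaw":0}]' 25
```

```text
time_s: 4.37
ee_pos: [576.5, 27.1, 124.7]
ee_rot: [-180.0, 0.0, -180.0]
force: [0.3, 0.1, -1.9]
gripper_width: 63.1
gripper_force: 25.0
time_s: 4.78
ee_pos: [505.5, 178.2, 123.1]
ee_rot: [-180.0, -0.0, 180.0]
force: [-0.1, -0.1, -2.0]
gripper_width: 62.8
gripper_force: 25.0
time_s: 5.2
ee_pos: [434.5, 330.1, 123.1]
ee_rot: [179.9, -0.0, -179.9]
force: [1.3, 0.3, -2.1]
gripper_width: 63.4
gripper_force: 25.0
```

```bash
python3 -m crank '[{"grip":0.05,"x":0.008,"y":0.017,"z":0,"yaw":0},{"grip":0.05,"x":0.016,"y":0.034,"z":0,"yaw":0},{"grip":0.05,"x":0.016,"y":0.034,"z":0.015,"yaw":0},{"grip":0.05,"x":0.016,"y":0.034,"z":0.035,"yaw":0},{"grip":0.05,"x":0.016,"y":0.034,"z":0.055,"yaw":0}]' 25
python3 -m crank '[{"grip":0.05,"x":0,"y":0,"z":0.012,"yaw":0},{"grip":0.05,"x":0,"y":0,"z":0.022,"yaw":0},{"grip":0.05,"x":0,"y":0,"z":0.030,"yaw":0},{"grip":0.05,"x":0,"y":0,"z":0.035,"yaw":0},{"grip":0.05,"x":0,"y":0,"z":0.035,"yaw":0}]' 25
python3 -m crank '[{"grip":0.05,"x":0,"y":0,"z":0.002,"yaw":0},{"grip":0.05,"x":0,"y":0,"z":0.004,"yaw":0},{"grip":0.05,"x":0,"y":0,"z":0.005,"yaw":0},{"grip":0.05,"x":0,"y":0,"z":0.005,"yaw":0},{"grip":0.05,"x":0,"y":0,"z":0.005,"yaw":0}]' 25
```

```text
time_s: 5.62
ee_pos: [420.3, 361.7, 67.9]
ee_rot: [180.0, 0.1, -179.9]
force: [-0.2, 0.8, -2.2]
gripper_width: 62.9
gripper_force: 25.0
time_s: 6.03
ee_pos: [420.2, 360.9, 32.2]
ee_rot: [-179.9, -0.1, -180.0]
force: [0.9, -0.7, -2.2]
gripper_width: 62.8
gripper_force: 25.0
time_s: 6.45
ee_pos: [420.9, 361.5, 28.8]
ee_rot: [179.9, 0.1, -180.0]
force: [-0.5, -1.4, 3.7]
gripper_width: 62.9
gripper_force: 25.0
```

Contact shows (+3.7 N), and 28.8 mm matches the mat height plus the grasp height. I'll release, rise and take a check picture.

```bash
python3 -m crank '[{"grip":0.066,"x":0,"y":0,"z":0,"yaw":0},{"grip":0.072,"x":0,"y":0,"z":0,"yaw":0},{"grip":0.080,"x":0,"y":0,"z":0,"yaw":0},{"grip":0.088,"x":0,"y":0,"z":0,"yaw":0},{"grip":0.088,"x":0,"y":0,"z":0,"yaw":0}]' 25
python3 -m crank '[{"grip":0.088,"x":0,"y":0,"z":-0.015,"yaw":0},{"grip":0.088,"x":0,"y":0,"z":-0.045,"yaw":0},{"grip":0.088,"x":0,"y":0,"z":-0.080,"yaw":0},{"grip":0.088,"x":0,"y":0,"z":-0.115,"yaw":0},{"grip":0.088,"x":0,"y":0,"z":-0.145,"yaw":0}]'
python3 -m crank '[{"grip":0.06,"x":-0.025,"y":-0.030,"z":0,"yaw":0},{"grip":0.06,"x":-0.050,"y":-0.060,"z":0,"yaw":0},{"grip":0.06,"x":-0.075,"y":-0.090,"z":0,"yaw":0},{"grip":0.05,"x":-0.095,"y":-0.120,"z":0,"yaw":0},{"grip":0.05,"x":-0.115,"y":-0.150,"z":0,"yaw":0}]' 40
python3 - <<'E'
from h import *
np.set_printoptions(precision=1,suppress=True)
im=grab_frame("top");cv2.imwrite("pics/t2.png",im[:,:,::-1])
s=grab_frame("side");cv2.imwrite("pics/s2.png",s[:,:,::-1])
# ramekin: white blob near mat
hsv=cv2.cvtColor(im,cv2.COLOR_RGB2HSV)
for n,i in(("top",im),("side",s)):
    h=cv2.cvtColor(i,cv2.COLOR_RGB2HSV); m=((h[...,1]<40)&(h[...,2]>140)).astype(np.uint8)
    k,l,st,ce=cv2.connectedComponentsWithStats(m)
    c=camera_model(n)
    for j in range(1,k):
        if st[j,4]>120:print(n,st[j],ce[j],plane(c,ce[j],45))
E
```

```text
time_s: 6.87
ee_pos: [420.5, 361.3, 27.9]
ee_rot: [180.0, -0.0, -180.0]
force: [-0.9, -0.3, -1.2]
gripper_width: 87.2
gripper_force: 0.0
time_s: 7.28
ee_pos: [420.7, 361.4, 175.2]
ee_rot: [179.9, 0.1, -180.0]
force: [0.6, 0.3, 0.7]
gripper_width: 87.6
gripper_force: 0.0
time_s: 7.7
ee_pos: [536.4, 209.8, 173.0]
ee_rot: [180.0, 0.0, -180.0]
force: [0.0, 0.6, -0.5]
gripper_width: 57.2
gripper_force: 0.0
top [471 142  28  28 521] [485.1 154.2] [ 828.5 -348.5   45. ]
top [138 188  78  51 522] [181.  206.9] [689.9 387.6  45. ]
top [120 252  27  27 554] [133.2 264.6] [549.6 495.7  45. ]
top [174 306  22  29 362] [185.9 320.7] [419.5 364.4  45. ]
top [ 12 383  80  25 526] [ 59.  390.1] [254.6 656.5  45. ]
top [  21  408   70   44 1139] [ 61.5 430.8] [162.3 645.4  45. ]
side [  43   68   71   73 2280] [ 74.2 106.1] [236.2 827.8  45. ]
side [208 117  21  16 272] [218.4 124.8] [563.5 543.4  45. ]
side [291 143  27  21 193] [304.3 156. ] [708.  315.6  45. ]
side [183 174  26  25 284] [195.2 184.6] [420.6 358.   45. ]
side [483 285  89  41 186] [530.8 298.1] [ 912.6 -308.7   45. ]
side [  6 303  60  59 147] [ 45.  323.3] [ -1.4 136.9  45. ]
side [ 483  312   89   51 2165] [525.9 338.9] [ 834.8 -377.3   45. ]
side [327 318  33  27 288] [341.5 331.6] [ 519.9 -178.1   45. ]
side [  67  325   66   96 2130] [107.  374.9] [ 77.4 -38.3  45. ]
side [331 337  39  40 209] [348.7 351.6] [ 508.8 -223.7   45. ]
side [315 358  19  49 172] [323.9 373.2] [ 443.  -239.5   45. ]
```

Both views put the ramekin at (420,361), on the mat centre. Now the drawer tab.

```bash
python3 -m crank '[{"grip":0.05,"x":-0.023,"y":-0.030,"z":0,"yaw":-0.06},{"grip":0.05,"x":-0.046,"y":-0.060,"z":0,"yaw":-0.119},{"grip":0.05,"x":-0.069,"y":-0.090,"z":0,"yaw":-0.119},{"grip":0.05,"x":-0.092,"y":-0.120,"z":0,"yaw":-0.119},{"grip":0.05,"x":-0.114,"y":-0.148,"z":0,"yaw":-0.119}]' 40
python3 -m crank '[{"grip":0.05,"x":0,"y":0,"z":0.010,"yaw":0},{"grip":0.05,"x":0,"y":0,"z":0.030,"yaw":0},{"grip":0.05,"x":0,"y":0,"z":0.040,"yaw":0},{"grip":0.05,"x":0,"y":0,"z":0.050,"yaw":0},{"grip":0.05,"x":0,"y":0,"z":0.050,"yaw":0}]' 40
python3 - <<'E'
from h import *
c=camera_model("wrist");im=grab_frame("wrist");cv2.imwrite("pics/w2.png",im[:,:,::-1])
print(proj(c,[(653,63,95),(632,60.5,95)]),state()["ee_pos"])
E
```

```text
time_s: 8.22
ee_pos: [650.2, 62.3, 172.8]
ee_rot: [180.0, -0.0, -173.2]
force: [0.8, 0.4, -0.4]
gripper_width: 50.2
gripper_force: 0.0
time_s: 8.63
ee_pos: [647.7, 64.1, 120.4]
ee_rot: [180.0, -0.3, -173.1]
force: [-0.8, 0.3, -0.1]
gripper_width: 50.1
gripper_force: 0.0
[[318.75907134 286.53396418]
 [318.7964548  252.23112445]] [648.50527843  64.13635677 121.83073199]
```

View pics/w2.png

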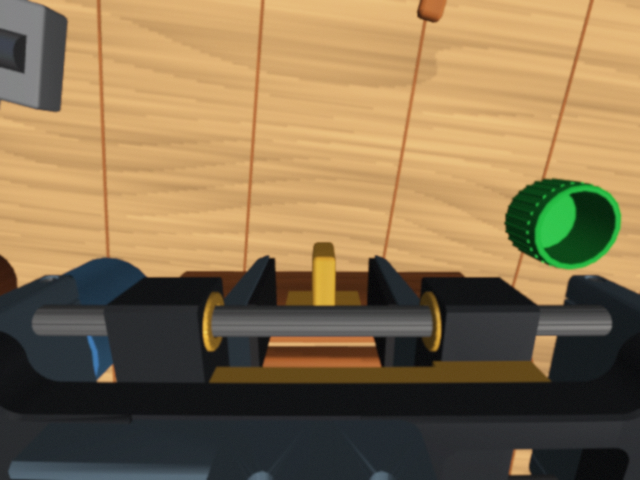

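The tab's near end is at (323,245), centred between the fingers. I'll descend and pinch.

```bash
python3 -m crank '[{"grip":0.05,"x":0.003,"y":0.001,"z":0.012,"yaw":0},{"grip":0.05,"x":0.003,"y":0.001,"z":0.024,"yaw":0},{"grip":0.05,"x":0.003,"y":0.001,"z":0.036,"yaw":0},{"grip":0.05,"x":0.003,"y":0.001,"z":0.046,"yaw":0},{"grip":0.05,"x":0.003,"y":0.001,"z":0.046,"yaw":0}]' 40
python3 -m crank '[{"grip":0.03,"x":0,"y":0,"z":0,"yaw":0},{"grip":0.02,"x":0,"y":0,"z":0,"yaw":0},{"grip":0.005,"x":0,"y":0,"z":0,"yaw":0},{"grip":0.005,"x":0,"y":0,"z":0,"yaw":0},{"grip":0.005,"x":0,"y":0,"z":0,"yaw":0}]' 40
python3 -m crank '[{"grip":0.005,"x":0.002,"y":0,"z":0,"yaw":0},{"grip":0.005,"x":0.006,"y":0,"z":0,"yaw":0},{"grip":0.005,"x":0.012,"y":0,"z":0,"yaw":0},{"grip":0.005,"x":0.020,"y":0,"z":0,"yaw":0},{"grip":0.005,"x":0.030,"y":0,"z":0,"yaw":0}]' 40
```

```text
time_s: 9.1
ee_pos: [644.9, 64.0, 74.3]
ee_rot: [180.0, -0.3, -173.2]
force: [-0.3, 0.4, 0.4]
gripper_width: 50.1
gripper_force: 0.0
time_s: 9.52
ee_pos: [646.8, 63.9, 77.5]
ee_rot: [180.0, 0.1, -173.2]
force: [0.9, 0.6, 0.3]
gripper_width: 19.5
gripper_force: 0.0
time_s: 9.93
ee_pos: [617.4, 61.6, 77.4]
ee_rot: [179.9, 0.2, -173.2]
force: [2.5, 6.1, 1.1]
gripper_width: 13.9
gripper_force: 40.0
```

```bash
python3 -m crank '[{"grip":0.005,"x":0.005,"y":0,"z":0,"yaw":0},{"grip":0.005,"x":0.015,"y":0,"z":0,"yaw":0},{"grip":0.005,"x":0.027,"y":0,"z":0,"yaw":0},{"grip":0.005,"x":0.040,"y":0,"z":0,"yaw":0},{"grip":0.005,"x":0.050,"y":0,"z":0,"yaw":0}]' 40
python3 -m crank '[{"grip":0.005,"x":0.010,"y":0,"z":0,"yaw":0},{"grip":0.005,"x":0.022,"y":0,"z":0,"yaw":0},{"grip":0.005,"x":0.035,"y":0,"z":0,"yaw":0},{"grip":0.005,"x":0.048,"y":0,"z":0,"yaw":0},{"grip":0.005,"x":0.060,"y":0,"z":0,"yaw":0}]' 40
python3 - <<'E'
from h import *
for n in("top","side"):cv2.imwrite(f"pics/{n}3.png",grab_frame(n)[:,:,::-1])
a=cv2.imread("pics/top3.png")[90:340,220:540];b=cv2.imread("pics/side3.png")[130:380,240:460]
cv2.imwrite("pics/c3.png",np.hstack([a,b]))
E
```

```text
time_s: 10.35
ee_pos: [566.7, 55.7, 77.4]
ee_rot: [179.9, 0.1, -173.2]
force: [2.6, 6.4, -0.1]
gripper_width: 13.7
gripper_force: 40.0
time_s: 10.77
ee_pos: [507.4, 48.7, 77.4]
ee_rot: [179.9, 0.1, -173.2]
force: [1.6, 8.6, -0.1]
gripper_width: 13.8
gripper_force: 40.0
```

View pics/c3.png

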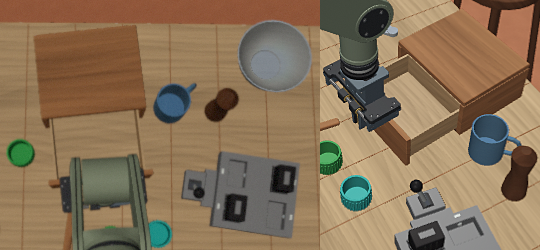

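The drawer follows the gripper. I'll pull on to the stop, watching the force.

```bash
python3 -m crank '[{"grip":0.005,"x":0.004,"y":0.001,"z":0,"yaw":0},{"grip":0.005,"x":0.008,"y":0.001,"z":0,"yaw":0},{"grip":0.005,"x":0.012,"y":0.001,"z":0,"yaw":0},{"grip":0.005,"x":0.016,"y":0.001,"z":0,"yaw":0},{"grip":0.005,"x":0.018,"y":0.001,"z":0,"yaw":0}]' 40
python3 -m crank '[{"grip":0.005,"x":0.002,"y":0.001,"z":0,"yaw":0},{"grip":0.005,"x":0.004,"y":0.001,"z":0,"yaw":0},{"grip":0.005,"x":0.005,"y":0.001,"z":0,"yaw":0},{"grip":0.005,"x":0.006,"y":0.001,"z":0,"yaw":0},{"grip":0.005,"x":0.007,"y":0.001,"z":0,"yaw":0}]' 40
```

```text
time_s: 11.28
ee_pos: [489.3, 46.6, 77.4]
ee_rot: [179.9, 0.1, -173.2]
force: [1.0, 5.9, 2.6]
gripper_width: 14.2
gripper_force: 4.0
time_s: 11.7
ee_pos: [482.9, 45.9, 77.4]
ee_rot: [-180.0, 0.1, -173.2]
force: [2.2, -1.8, 4.6]
gripper_width: 13.9
gripper_force: 40.0
```

The one-off grip slackening happened here and did no harm. I'll pull a few more mm to feel for the stop, then release and rise.

```bash
python3 -m crank '[{"grip":0.005,"x":0.002,"y":0,"z":0,"yaw":0},{"grip":0.005,"x":0.003,"y":0,"z":0,"yaw":0},{"grip":0.005,"x":0.004,"y":0,"z":0,"yaw":0},{"grip":0.005,"x":0.005,"y":0,"z":0,"yaw":0},{"grip":0.005,"x":0.006,"y":0,"z":0,"yaw":0}]' 40
python3 -m crank '[{"grip":0.03,"x":0,"y":0,"z":0,"yaw":0},{"grip":0.05,"x":0,"y":0,"z":0,"yaw":0},{"grip":0.05,"x":0,"y":0,"z":0,"yaw":0},{"grip":0.05,"x":0,"y":0,"z":0,"yaw":0},{"grip":0.05,"x":0,"y":0,"z":0,"yaw":0}]' 40
python3 -m crank '[{"grip":0.05,"x":0,"y":0,"z":-0.015,"yaw":0},{"grip":0.05,"x":0,"y":0,"z":-0.040,"yaw":0},{"grip":0.05,"x":0,"y":0,"z":-0.065,"yaw":0},{"grip":0.05,"x":0,"y":0,"z":-0.090,"yaw":0},{"grip":0.05,"x":0,"y":0,"z":-0.110,"yaw":0}]' 40
```

```text
time_s: 12.12
ee_pos: [482.1, 45.8, 77.4]
ee_rot: [-180.0, 0.7, -173.2]
force: [16.2, 0.2, -8.8]
gripper_width: 13.8
gripper_force: 40.0
time_s: 12.53
ee_pos: [475.6, 45.5, 76.6]
ee_rot: [180.0, -0.1, -173.2]
force: [0.1, 0.3, 0.9]
gripper_width: 44.3
gripper_force: 0.0
time_s: 12.95
ee_pos: [476.3, 45.6, 188.7]
ee_rot: [-180.0, 0.1, -173.2]
force: [0.4, -0.4, -0.4]
gripper_width: 49.8
gripper_force: 0.0
```

```bash
python3 -m crank '[{"grip":0.03,"x":0.007,"y":-0.034,"z":0,"yaw":0.08},{"grip":0.02,"x":0.014,"y":-0.068,"z":0,"yaw":0.16},{"grip":0.005,"x":0.021,"y":-0.102,"z":0,"yaw":0.262},{"grip":0,"x":0.028,"y":-0.136,"z":0,"yaw":0.262},{"grip":0,"x":0.034,"y":-0.170,"z":0,"yaw":0.262}]' 40
python3 -m crank '[{"grip":0,"x":-0.002,"y":-0.018,"z":0,"yaw":0},{"grip":0,"x":-0.002,"y":-0.036,"z":0,"yaw":0},{"grip":0,"x":-0.002,"y":-0.036,"z":0.015,"yaw":0},{"grip":0,"x":-0.002,"y":-0.036,"z":0.035,"yaw":0},{"grip":0,"x":-0.002,"y":-0.036,"z":0.060,"yaw":0}]' 40
```

```text
time_s: 13.37
ee_pos: [461.9, -128.5, 186.9]
ee_rot: [180.0, -0.0, 171.8]
force: [0.7, -0.7, 0.2]
gripper_width: 19.3
gripper_force: 0.0
time_s: 13.78
ee_pos: [460.2, -163.9, 127.3]
ee_rot: [-180.0, 0.2, 171.8]
force: [0.4, 0.2, -0.8]
gripper_width: 0.5
gripper_force: 0.0
```

```bash
python3 -m crank '[{"grip":0,"x":0,"y":0,"z":0.015,"yaw":0},{"grip":0,"x":0,"y":0,"z":0.030,"yaw":0},{"grip":0,"x":0,"y":0,"z":0.039,"yaw":0},{"grip":0,"x":0,"y":0,"z":0.039,"yaw":0},{"grip":0,"x":0,"y":0,"z":0.039,"yaw":0}]' 40
python3 -m crank '[{"grip":0,"x":-0.014,"y":0,"z":0,"yaw":0},{"grip":0,"x":-0.027,"y":0,"z":0,"yaw":0},{"grip":0,"x":-0.039,"y":0,"z":0,"yaw":0},{"grip":0,"x":-0.050,"y":0,"z":0,"yaw":0},{"grip":0,"x":-0.060,"y":0,"z":0,"yaw":0}]'
python3 -m crank '[{"grip":0,"x":-0.004,"y":0,"z":0,"yaw":0},{"grip":0,"x":-0.008,"y":0,"z":0,"yaw":0},{"grip":0,"x":-0.012,"y":0,"z":0,"yaw":0},{"grip":0,"x":-0.016,"y":0,"z":0,"yaw":0},{"grip":0,"x":-0.020,"y":0,"z":0,"yaw":0}]'
python3 -m crank '[{"grip":0,"x":-0.003,"y":0,"z":0,"yaw":0},{"grip":0,"x":-0.006,"y":0,"z":0,"yaw":0},{"grip":0,"x":-0.008,"y":0,"z":0,"yaw":0},{"grip":0,"x":-0.010,"y":0,"z":0,"yaw":0},{"grip":0,"x":-0.010,"y":0,"z":0,"yaw":0}]'
```

```text
time_s: 14.2
ee_pos: [459.6, -163.1, 87.9]
ee_rot: [180.0, -0.0, 171.8]
force: [0.3, -0.2, -0.2]
gripper_width: 0.5
gripper_force: 0.0
time_s: 14.62
ee_pos: [520.3, -171.9, 89.0]
ee_rot: [-180.0, 0.1, 171.8]
force: [-0.9, 0.7, 1.3]
gripper_width: -0.1
gripper_force: 0.4
time_s: 15.03
ee_pos: [538.6, -174.3, 87.7]
ee_rot: [180.0, -0.1, 171.8]
force: [-1.2, 0.1, -0.1]
gripper_width: 0.5
gripper_force: 0.5
time_s: 15.45
ee_pos: [541.5, -174.6, 87.2]
ee_rot: [179.9, -1.0, 171.9]
force: [-16.5, 2.0, 10.7]
gripper_width: 0.5
gripper_force: 8.4
```

Firm resistance at the end of travel. I'll back off, rise and look.

```bash
python3 -m crank '[{"grip":0,"x":0.012,"y":0,"z":0,"yaw":0},{"grip":0,"x":0.030,"y":0,"z":0,"yaw":0},{"grip":0.02,"x":0.040,"y":0,"z":-0.020,"yaw":0},{"grip":0.04,"x":0.050,"y":0,"z":-0.055,"yaw":0},{"grip":0.06,"x":0.060,"y":0,"z":-0.090,"yaw":0}]'
python3 -m crank '[{"grip":0.06,"x":0.010,"y":0.030,"z":-0.01,"yaw":0},{"grip":0.06,"x":0.020,"y":0.060,"z":-0.01,"yaw":0},{"grip":0.06,"x":0.030,"y":0.090,"z":-0.01,"yaw":0},{"grip":0.06,"x":0.040,"y":0.120,"z":-0.010,"yaw":0},{"grip":0.06,"x":0.04,"y":0.120,"z":-0.010,"yaw":0}]'
python3 - <<'E'
from h import *
for n in("top","side"):cv2.imwrite(f"pics/{n}4.png",grab_frame(n)[:,:,::-1])
a=cv2.imread("pics/top4.png")[170:340,240:530];b=cv2.imread("pics/side4.png")[130:460,250:450]
a=cv2.resize(a,None,fx=2,fy=2); b=cv2.resize(b,None,fx=1.05,fy=1.05)
H=max(len(a),len(b));cv2.imwrite("pics/c4.png",np.hstack([cv2.copyMakeBorder(i,0,H-len(i),0,0,0) for i in(a,b)]))
E
```

```text
time_s: 15.87
ee_pos: [488.6, -167.3, 178.2]
ee_rot: [180.0, -0.1, 171.8]
force: [0.8, 0.1, -0.1]
gripper_width: 17.4
gripper_force: 0.0
time_s: 16.28
ee_pos: [466.0, -39.1, 188.4]
ee_rot: [179.9, 0.0, 172.0]
force: [-1.3, -0.4, -0.7]
gripper_width: 51.1
gripper_force: 0.0
```

View pics/c4.png

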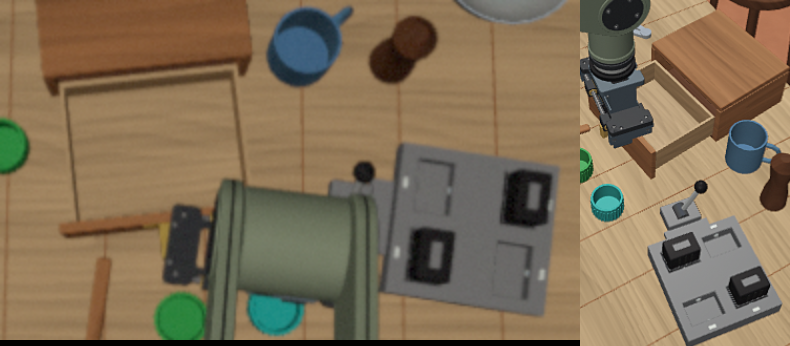

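The lever now leans to +x and the drawer is open. I'll check both numerically.

```bash
python3 - <<'E'
from h import *
np.set_printoptions(precision=1,suppress=True)
T=camera_model("top");S=camera_model("side")
x,e=tri([(T,(422,256.5)),(S,(364.3,308))]);print(x,e)
piv=np.array([533.5,-172.7,22]);d=x-piv;print(d,np.arctan2(d[0],d[2]))
a=np.radians(6.8);R=np.array([[np.cos(a),-np.sin(a)],[np.sin(a),np.cos(a)]])
tab=np.array([653,63.]); fc=tab+R@[112-165,0];print("floor",fc)
for n,l in dict(LB=(80,105),RB=(80,-105),LF=(-80,105)).items():
    p=fc+R@l;print(n,proj(T,(*p,72)),"top img", (proj(T,(*p,72))[0]-[240,170])*2)
for y in(45,-45):print("place",fc+R@[-5,y])
E
```

```text
[ 569.8 -178.6   95.2] 0.20667641278663496
[36.3 -5.9 73.2] 0.4600647968991777
floor [600.4  56.7]
LB [[270.1 214.6]] top img [60.3 89.3]
RB [[359.4 205. ]] top img [238.7  70.1]
LF [[276.9 282.7]] top img [ 73.9 225.4]
place [590.1 100.8]
place [600.7  11.4]
```

```bash
python3 - <<'E'
from h import *
np.set_printoptions(precision=1,suppress=True)
T=camera_model("top");S=camera_model("side")
def ball(f,uv):
    g=cv2.imread(f,0); x,y=map(int,uv); w=g[y-9:y+10,x-9:x+10]; m=(w<38).astype(np.uint8)
    k,l,st,ce=cv2.connectedComponentsWithStats(cv2.morphologyEx(m,cv2.MORPH_OPEN,np.ones((3,3),np.uint8)))
    j=1+np.argmax(st[1:,4]); return ce[j]+[x-9,y-9],st[j]
for t,s,a,b in(("top0","side0",(419,283),(336,316)),("top4","side4",(422,256),(364,308))):
    A,B=ball(f"pics/{t}.png",a),ball(f"pics/{s}.png",b)
    x,e=tri([(T,A[0]),(S,B[0])]);print(A,B,x,e)
a=cv2.imread("pics/side0.png")[300:360,310:390];b=cv2.imread("pics/side4.png")[300:360,310:390]
c=cv2.imread("pics/top0.png")[240:300,395:445];d=cv2.imread("pics/top4.png")[240:300,395:445]
cv2.imwrite("pics/lev.png",np.hstack([cv2.resize(i,None,fx=3,fy=3,interpolation=cv2.INTER_CUBIC) for i in(a,b,c,d)]))
E
```

```text
(array([418.6, 282.5]), array([ 4,  4, 10, 10, 82], dtype=int32)) (array([335.8, 316.1]), array([  3,   4,  12,  11, 104], dtype=int32)) [ 509.9 -168.9   99.1] 0.020511280119080766
(array([421.6, 255.9]), array([ 4,  5, 10,  9, 73], dtype=int32)) (array([364.6, 308.5]), array([ 4,  5, 12, 10, 86], dtype=int32)) [ 571.3 -178.3   91.9] 0.05689022226417251
```

View pics/lev.png

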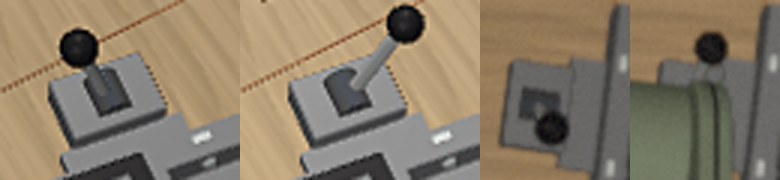

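The ball swung through 0.80 rad and now leans +0.52 rad at a hard stop, so the joint reads about 1.0 (off). Next is pack A.

```bash
python3 -m crank '[{"grip":0.065,"x":-0.007,"y":-0.036,"z":0,"yaw":0},{"grip":0.065,"x":-0.015,"y":-0.072,"z":0,"yaw":0},{"grip":0.065,"x":-0.022,"y":-0.108,"z":0,"yaw":0},{"grip":0.065,"x":-0.029,"y":-0.144,"z":0,"yaw":0},{"grip":0.065,"x":-0.036,"y":-0.180,"z":0,"yaw":0}]' 55
python3 -m crank '[{"grip":0.065,"x":-0.004,"y":-0.019,"z":0,"yaw":0},{"grip":0.065,"x":-0.008,"y":-0.038,"z":0,"yaw":0},{"grip":0.065,"x":-0.008,"y":-0.038,"z":0.015,"yaw":0},{"grip":0.065,"x":-0.008,"y":-0.038,"z":0.035,"yaw":0},{"grip":0.065,"x":-0.008,"y":-0.038,"z":0.060,"yaw":0}]' 55
python3 - <<'E'
from h import *
c=camera_model("wrist");im=grab_frame("wrist");cv2.imwrite("pics/w3.png",im[:,:,::-1])
print(proj(c,[(478.4,-261,84)]),state()["ee_pos"])
E
```

```text
time_s: 16.8
ee_pos: [477.0, -229.6, 188.0]
ee_rot: [-180.0, 0.1, 171.7]
force: [0.7, 0.8, -0.2]
gripper_width: 64.7
gripper_force: 0.0
time_s: 17.22
ee_pos: [480.4, -268.0, 128.3]
ee_rot: [-179.9, 0.2, 171.7]
force: [-0.1, -0.5, -0.2]
gripper_width: 65.0
gripper_force: 0.0
[[332.45574477 262.22530389]] [ 477.03849502 -265.72409226  122.68755073]
```

View pics/w3.png

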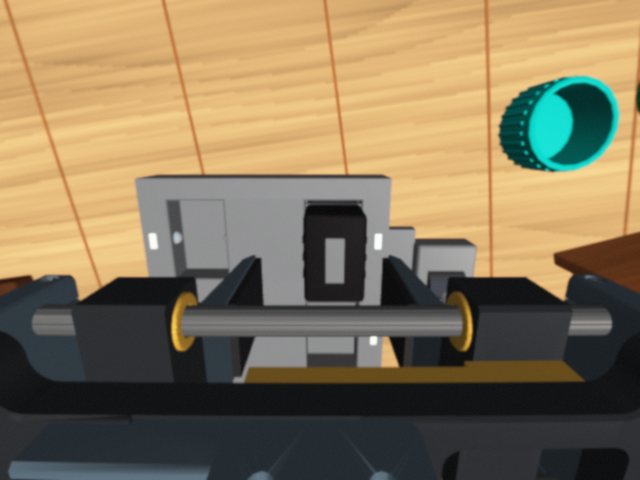

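The pack label is at (335,260) and the finger centre near 322, so I shift about 4 mm in +y, descend and grip.

```bash
python3 -m crank '[{"grip":0.065,"x":0,"y":0.004,"z":0.015,"yaw":0},{"grip":0.065,"x":0,"y":0.004,"z":0.032,"yaw":0},{"grip":0.065,"x":0,"y":0.004,"z":0.048,"yaw":0},{"grip":0.065,"x":0,"y":0.004,"z":0.060,"yaw":0},{"grip":0.065,"x":0,"y":0.004,"z":0.066,"yaw":0}]' 55
python3 -m crank '[{"grip":0.05,"x":0,"y":0,"z":0,"yaw":0},{"grip":0.045,"x":0,"y":0,"z":0,"yaw":0},{"grip":0.035,"x":0,"y":0,"z":0,"yaw":0},{"grip":0.03,"x":0,"y":0,"z":0,"yaw":0},{"grip":0.03,"x":0,"y":0,"z":0,"yaw":0}]' 55
python3 -m crank '[{"grip":0.03,"x":0,"y":0,"z":0,"yaw":0},{"grip":0.03,"x":0,"y":0,"z":0,"yaw":0},{"grip":0.03,"x":0,"y":0,"z":0,"yaw":0},{"grip":0.03,"x":0,"y":0,"z":-0.002,"yaw":0},{"grip":0.03,"x":0,"y":0,"z":-0.004,"yaw":0}]' 55
```

```text
time_s: 17.68
ee_pos: [479.5, -261.9, 60.8]
ee_rot: [180.0, -0.1, 171.8]
force: [-0.5, 0.2, 0.7]
gripper_width: 64.9
gripper_force: 0.0
time_s: 18.1
ee_pos: [480.6, -261.1, 62.9]
ee_rot: [180.0, 0.1, 171.8]
force: [-0.1, 0.7, 3.2]
gripper_width: 39.6
gripper_force: 55.0
time_s: 18.52
ee_pos: [479.4, -260.4, 64.6]
ee_rot: [179.9, -0.1, 171.8]
force: [2.8, 0.7, -13.2]
gripper_width: 39.8
gripper_force: 55.0
```

Gripped at 39.7 mm. Pulling straight up.

```bash
python3 -m crank '[{"grip":0.03,"x":0,"y":0,"z":-0.003,"yaw":0},{"grip":0.03,"x":0,"y":0,"z":-0.007,"yaw":0},{"grip":0.03,"x":0,"y":0,"z":-0.012,"yaw":0},{"grip":0.03,"x":0,"y":0,"z":-0.018,"yaw":0},{"grip":0.03,"x":0,"y":0,"z":-0.025,"yaw":0}]' 55
python3 -m crank '[{"grip":0.03,"x":0,"y":0,"z":-0.015,"yaw":0},{"grip":0.03,"x":0,"y":0,"z":-0.035,"yaw":0},{"grip":0.03,"x":0,"y":0,"z":-0.060,"yaw":0},{"grip":0.03,"x":0,"y":0,"z":-0.085,"yaw":0},{"grip":0.03,"x":0,"y":0,"z":-0.105,"yaw":0}]' 55
```

```text
time_s: 18.93
ee_pos: [479.8, -261.3, 91.9]
ee_rot: [-180.0, -0.0, 171.8]
force: [-0.0, -0.6, -3.1]
gripper_width: 39.6
gripper_force: 55.0
time_s: 19.35
ee_pos: [480.2, -261.5, 199.1]
ee_rot: [-179.9, 0.1, 171.8]
force: [-0.7, -1.0, -2.9]
gripper_width: 39.7
gripper_force: 55.0
```

```bash
python3 -m crank '[{"grip":0.03,"x":-0.002,"y":0.012,"z":0,"yaw":0},{"grip":0.03,"x":-0.006,"y":0.036,"z":0,"yaw":0},{"grip":0.03,"x":-0.010,"y":0.066,"z":0,"yaw":0},{"grip":0.03,"x":-0.015,"y":0.096,"z":0,"yaw":0},{"grip":0.03,"x":-0.019,"y":0.125,"z":0,"yaw":0}]' 55
python3 -m crank '[{"grip":0.03,"x":-0.004,"y":0.025,"z":0,"yaw":0},{"grip":0.03,"x":-0.008,"y":0.050,"z":0,"yaw":0},{"grip":0.03,"x":-0.011,"y":0.075,"z":0,"yaw":0},{"grip":0.03,"x":-0.015,"y":0.100,"z":0,"yaw":0},{"grip":0.03,"x":-0.019,"y":0.125,"z":0,"yaw":0}]' 55
python3 -m crank '[{"grip":0.03,"x":-0.004,"y":0.030,"z":0,"yaw":-0.06},{"grip":0.03,"x":-0.009,"y":0.060,"z":0,"yaw":-0.12},{"grip":0.03,"x":-0.013,"y":0.090,"z":0,"yaw":-0.18},{"grip":0.03,"x":-0.017,"y":0.115,"z":0,"yaw":-0.24},{"grip":0.03,"x":-0.019,"y":0.124,"z":0,"yaw":-0.262}]' 55
```

```text
time_s: 19.77
ee_pos: [516.2, -138.0, 195.2]
ee_rot: [180.0, -0.1, 171.8]
force: [0.7, -1.0, -2.6]
gripper_width: 39.9
gripper_force: 55.0
time_s: 20.18
ee_pos: [552.5, -17.0, 195.1]
ee_rot: [-180.0, -0.1, 171.8]
force: [-0.2, -0.3, -2.0]
gripper_width: 39.8
gripper_force: 55.0
time_s: 20.6
ee_pos: [589.5, 105.1, 194.9]
ee_rot: [179.9, -0.0, -172.9]
force: [0.9, -0.7, -2.5]
gripper_width: 39.8
gripper_force: 55.0
```

```bash
python3 -m crank '[{"grip":0.03,"x":0,"y":0,"z":0.015,"yaw":0},{"grip":0.03,"x":0,"y":0,"z":0.040,"yaw":0},{"grip":0.03,"x":0,"y":0,"z":0.065,"yaw":0},{"grip":0.03,"x":0,"y":0,"z":0.085,"yaw":0},{"grip":0.03,"x":0,"y":0,"z":0.100,"yaw":0}]' 55
python3 -m crank '[{"grip":0.03,"x":0,"y":0,"z":0.010,"yaw":0},{"grip":0.03,"x":0,"y":0,"z":0.018,"yaw":0},{"grip":0.03,"x":0,"y":0,"z":0.024,"yaw":0},{"grip":0.03,"x":0,"y":0,"z":0.028,"yaw":0},{"grip":0.03,"x":0,"y":0,"z":0.030,"yaw":0}]' 55
python3 -m crank '[{"grip":0.03,"x":0,"y":0,"z":0.001,"yaw":0},{"grip":0.03,"x":0,"y":0,"z":0.002,"yaw":0},{"grip":0.03,"x":0,"y":0,"z":0.003,"yaw":0},{"grip":0.03,"x":0,"y":0,"z":0.004,"yaw":0},{"grip":0.03,"x":0,"y":0,"z":0.004,"yaw":0}]' 55
```

```text
time_s: 21.02
ee_pos: [587.6, 100.8, 93.3]
ee_rot: [-180.0, -0.3, -173.2]
force: [0.2, -0.0, -3.1]
gripper_width: 39.6
gripper_force: 55.0
time_s: 21.43
ee_pos: [589.8, 101.0, 65.9]
ee_rot: [180.0, 0.0, -173.2]
force: [0.3, -0.2, -2.3]
gripper_width: 39.7
gripper_force: 55.0
time_s: 21.85
ee_pos: [590.2, 101.1, 62.9]
ee_rot: [180.0, 0.1, -173.2]
force: [-0.1, -0.2, 2.1]
gripper_width: 39.8
gripper_force: 55.0
```

```bash
python3 -m crank '[{"grip":0.048,"x":0,"y":0,"z":0,"yaw":0},{"grip":0.055,"x":0,"y":0,"z":0,"yaw":0},{"grip":0.055,"x":0,"y":0,"z":0,"yaw":0},{"grip":0.055,"x":0,"y":0,"z":-0.010,"yaw":0},{"grip":0.055,"x":0,"y":0,"z":-0.030,"yaw":0}]' 55
python3 -m crank '[{"grip":0.055,"x":0,"y":0,"z":-0.025,"yaw":0},{"grip":0.055,"x":0,"y":0,"z":-0.050,"yaw":0},{"grip":0.055,"x":0,"y":0,"z":-0.075,"yaw":0},{"grip":0.055,"x":0,"y":0,"z":-0.095,"yaw":0},{"grip":0.055,"x":0,"y":0,"z":-0.105,"yaw":0}]' 55
python3 -m crank '[{"grip":0.065,"x":0.006,"y":-0.028,"z":0,"yaw":0},{"grip":0.065,"x":0.013,"y":-0.060,"z":0,"yaw":0},{"grip":0.065,"x":0.020,"y":-0.093,"z":0,"yaw":0},{"grip":0.065,"x":0.027,"y":-0.125,"z":0,"yaw":0},{"grip":0.065,"x":0.033,"y":-0.156,"z":0,"yaw":0}]' 55
python3 -m crank '[{"grip":0.065,"x":0.006,"y":-0.031,"z":0,"yaw":0},{"grip":0.065,"x":0.013,"y":-0.062,"z":0,"yaw":0},{"grip":0.065,"x":0.020,"y":-0.093,"z":0,"yaw":0},{"grip":0.065,"x":0.027,"y":-0.125,"z":0,"yaw":0},{"grip":0.065,"x":0.033,"y":-0.156,"z":0,"yaw":0}]' 55
python3 -m crank '[{"grip":0.065,"x":0.006,"y":-0.031,"z":0,"yaw":0.06},{"grip":0.065,"x":0.013,"y":-0.062,"z":0,"yaw":0.12},{"grip":0.065,"x":0.020,"y":-0.093,"z":0,"yaw":0.18},{"grip":0.065,"x":0.027,"y":-0.125,"z":0,"yaw":0.24},{"grip":0.065,"x":0.033,"y":-0.156,"z":0,"yaw":0.262}]' 55
python3 -m crank '[{"grip":0.065,"x":0,"y":0,"z":0.010,"yaw":0},{"grip":0.065,"x":0,"y":0,"z":0.030,"yaw":0},{"grip":0.065,"x":0,"y":0,"z":0.050,"yaw":0},{"grip":0.065,"x":0,"y":0,"z":0.065,"yaw":0},{"grip":0.065,"x":0,"y":0,"z":0.070,"yaw":0}]' 55
python3 - <<'E'
from h import *
c=camera_model("wrist");im=grab_frame("wrist");cv2.imwrite("pics/w4.png",im[:,:,::-1]);t=grab_frame("top")
cv2.imwrite("pics/t5.png",t[:,:,::-1])
print(proj(c,[(546.5,-375.8,84)]),state()["ee_pos"])
cv2.imwrite("pics/c5.png",np.hstack([im[150:400,120:520],cv2.resize(t[170:295,250:400],None,fx=2,fy=2)])[:,:,::-1])
E
```

```text
time_s: 22.27
ee_pos: [588.0, 100.8, 90.5]
ee_rot: [-180.0, -0.3, -173.2]
force: [-1.2, -0.1, -0.5]
gripper_width: 55.0
gripper_force: 0.0
time_s: 22.68
ee_pos: [591.0, 101.2, 200.8]
ee_rot: [180.0, 0.3, -173.2]
force: [0.1, 0.1, -0.5]
gripper_width: 54.8
gripper_force: 0.0
time_s: 23.1
ee_pos: [574.7, -59.2, 196.8]
ee_rot: [180.0, -0.0, -173.2]
force: [0.4, -0.5, -0.1]
gripper_width: 64.9
gripper_force: 0.0
time_s: 23.52
ee_pos: [560.5, -218.1, 196.8]
ee_rot: [180.0, -0.0, -173.2]
force: [0.1, 0.1, 0.1]
gripper_width: 64.9
gripper_force: 0.0
time_s: 23.93
ee_pos: [546.3, -377.0, 196.6]
ee_rot: [180.0, -0.0, 171.7]
force: [0.7, 0.2, 0.7]
gripper_width: 64.7
gripper_force: 0.0
time_s: 24.35
ee_pos: [545.4, -373.8, 123.5]
ee_rot: [179.8, -0.3, 171.8]
force: [0.2, -0.1, 0.3]
gripper_width: 65.0
gripper_force: 0.0
[[318.91708343 271.87085913]] [ 546.40789255 -374.48669026  125.50550617]
```

View pics/c5.png

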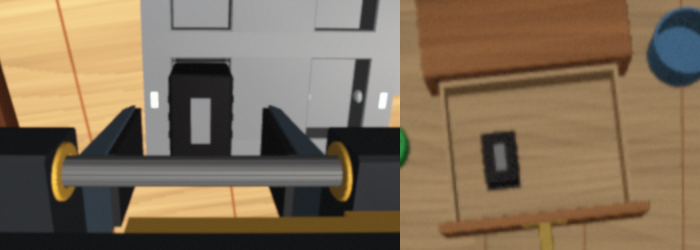

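Pack A stands in the drawer. Pack B's label is at (321,270) against a predicted (319,272), so I descend, grip and pull.

```bash
python3 -m crank '[{"grip":0.065,"x":0,"y":0,"z":0.015,"yaw":0},{"grip":0.065,"x":0,"y":0,"z":0.032,"yaw":0},{"grip":0.065,"x":0,"y":0,"z":0.048,"yaw":0},{"grip":0.065,"x":0,"y":0,"z":0.060,"yaw":0},{"grip":0.065,"x":0,"y":0,"z":0.065,"yaw":0}]' 55
python3 -m crank '[{"grip":0.05,"x":0,"y":0,"z":0,"yaw":0},{"grip":0.045,"x":0,"y":0,"z":0,"yaw":0},{"grip":0.035,"x":0,"y":0,"z":0,"yaw":0},{"grip":0.03,"x":0,"y":0,"z":0,"yaw":0},{"grip":0.03,"x":0,"y":0,"z":0,"yaw":0}]' 55
python3 -m crank '[{"grip":0.03,"x":0,"y":0,"z":0,"yaw":0},{"grip":0.03,"x":0,"y":0,"z":0,"yaw":0},{"grip":0.03,"x":0,"y":0,"z":-0.002,"yaw":0},{"grip":0.03,"x":0,"y":0,"z":-0.004,"yaw":0},{"grip":0.03,"x":0,"y":0,"z":-0.007,"yaw":0}]' 55
python3 -m crank '[{"grip":0.03,"x":0,"y":0,"z":-0.004,"yaw":0},{"grip":0.03,"x":0,"y":0,"z":-0.008,"yaw":0},{"grip":0.03,"x":0,"y":0,"z":-0.013,"yaw":0},{"grip":0.03,"x":0,"y":0,"z":-0.018,"yaw":0},{"grip":0.03,"x":0,"y":0,"z":-0.023,"yaw":0}]' 55
python3 -m crank '[{"grip":0.03,"x":0,"y":0,"z":-0.015,"yaw":0},{"grip":0.03,"x":0,"y":0,"z":-0.035,"yaw":0},{"grip":0.03,"x":0,"y":0,"z":-0.060,"yaw":0},{"grip":0.03,"x":0,"y":0,"z":-0.085,"yaw":0},{"grip":0.03,"x":0,"y":0,"z":-0.105,"yaw":0}]' 55
```

```text
time_s: 24.87
ee_pos: [546.8, -374.9, 61.0]
ee_rot: [180.0, -0.1, 171.8]
force: [-0.1, -0.5, 0.1]
gripper_width: 64.9
gripper_force: 0.0
time_s: 25.28
ee_pos: [547.6, -375.4, 63.1]
ee_rot: [-180.0, 0.1, 171.8]
force: [-0.1, 1.5, 2.4]
gripper_width: 40.0
gripper_force: 55.0
time_s: 25.7
ee_pos: [546.4, -374.8, 66.3]
ee_rot: [179.9, -0.1, 171.8]
force: [3.1, 0.2, -10.9]
gripper_width: 39.9
gripper_force: 55.0
time_s: 26.12
ee_pos: [547.1, -375.7, 93.3]
ee_rot: [-180.0, 0.0, 171.8]
force: [0.5, 0.3, -3.2]
gripper_width: 39.6
gripper_force: 55.0
time_s: 26.53
ee_pos: [547.2, -375.7, 200.0]
ee_rot: [-179.9, 0.1, 171.8]
force: [0.3, -0.3, -3.0]
gripper_width: 39.6
gripper_force: 55.0
```

```bash
python3 -m crank '[{"grip":0.03,"x":0,"y":0.012,"z":0,"yaw":0},{"grip":0.03,"x":0,"y":0.036,"z":0,"yaw":0},{"grip":0.03,"x":0,"y":0.066,"z":0,"yaw":0},{"grip":0.03,"x":0,"y":0.098,"z":0,"yaw":0},{"grip":0.03,"x":0.001,"y":0.130,"z":0,"yaw":0}]' 55
python3 -m crank '[{"grip":0.03,"x":0,"y":0.026,"z":0,"yaw":0},{"grip":0.03,"x":0,"y":0.052,"z":0,"yaw":0},{"grip":0.03,"x":0,"y":0.078,"z":0,"yaw":0},{"grip":0.03,"x":0,"y":0.104,"z":0,"yaw":0},{"grip":0.03,"x":0.001,"y":0.130,"z":0,"yaw":0}]' 55
python3 -m crank '[{"grip":0.03,"x":0,"y":0.030,"z":0,"yaw":-0.06},{"grip":0.03,"x":0,"y":0.060,"z":0,"yaw":-0.12},{"grip":0.03,"x":0,"y":0.090,"z":0,"yaw":-0.18},{"grip":0.03,"x":0,"y":0.118,"z":0,"yaw":-0.24},{"grip":0.03,"x":0,"y":0.131,"z":0,"yaw":-0.262}]' 55
python3 -m crank '[{"grip":0.03,"x":0,"y":0,"z":0.015,"yaw":0},{"grip":0.03,"x":0,"y":0,"z":0.040,"yaw":0},{"grip":0.03,"x":0,"y":0,"z":0.065,"yaw":0},{"grip":0.03,"x":0,"y":0,"z":0.085,"yaw":0},{"grip":0.03,"x":0,"y":0,"z":0.100,"yaw":0}]' 55
python3 -m crank '[{"grip":0.03,"x":0,"y":0,"z":0.010,"yaw":0},{"grip":0.03,"x":0,"y":0,"z":0.018,"yaw":0},{"grip":0.03,"x":0,"y":0,"z":0.024,"yaw":0},{"grip":0.03,"x":0,"y":0,"z":0.028,"yaw":0},{"grip":0.03,"x":0,"y":0,"z":0.030,"yaw":0}]' 55
python3 -m crank '[{"grip":0.03,"x":0,"y":0,"z":0.001,"yaw":0},{"grip":0.03,"x":0,"y":0,"z":0.002,"yaw":0},{"grip":0.03,"x":0,"y":0,"z":0.003,"yaw":0},{"grip":0.03,"x":0,"y":0,"z":0.004,"yaw":0},{"grip":0.03,"x":0,"y":0,"z":0.004,"yaw":0}]' 55
```

```text
time_s: 26.95
ee_pos: [563.8, -244.4, 195.9]
ee_rot: [179.9, -0.1, 171.8]
force: [1.3, 0.2, -3.7]
gripper_width: 39.6
gripper_force: 55.0
time_s: 27.37
ee_pos: [581.2, -115.5, 196.0]
ee_rot: [180.0, -0.1, 171.8]
force: [-0.4, 0.2, -3.7]
gripper_width: 40.0
gripper_force: 55.0
time_s: 27.78
ee_pos: [599.7, 16.0, 196.0]
ee_rot: [179.9, -0.1, -172.9]
force: [-0.7, 0.1, -4.2]
gripper_width: 39.7
gripper_force: 55.0
time_s: 28.2
ee_pos: [598.5, 12.1, 94.3]
ee_rot: [180.0, -0.2, -173.2]
force: [0.1, 0.1, -4.6]
gripper_width: 39.9
gripper_force: 55.0
time_s: 28.62
ee_pos: [600.8, 11.9, 66.9]
ee_rot: [180.0, 0.0, -173.2]
force: [-0.0, 0.2, -3.6]
gripper_width: 39.6
gripper_force: 55.0
time_s: 29.03
ee_pos: [600.9, 11.9, 63.2]
ee_rot: [-180.0, 0.0, -173.2]
force: [0.1, -0.5, -2.7]
gripper_width: 39.6
gripper_force: 55.0
```

```bash
python3 -m crank '[{"grip":0.03,"x":0,"y":0,"z":0.001,"yaw":0},{"grip":0.03,"x":0,"y":0,"z":0.002,"yaw":0},{"grip":0.045,"x":0,"y":0,"z":0.002,"yaw":0},{"grip":0.055,"x":0,"y":0,"z":0.002,"yaw":0},{"grip":0.055,"x":0,"y":0,"z":0.002,"yaw":0}]' 55
python3 -m crank '[{"grip":0.055,"x":0,"y":0,"z":-0.012,"yaw":0},{"grip":0.055,"x":0,"y":0,"z":-0.037,"yaw":0},{"grip":0.055,"x":0,"y":0,"z":-0.072,"yaw":0},{"grip":0.055,"x":0,"y":0,"z":-0.107,"yaw":0},{"grip":0.055,"x":0,"y":0,"z":-0.135,"yaw":0}]' 55
python3 -m crank '[{"grip":0.04,"x":0.030,"y":0.008,"z":0,"yaw":0},{"grip":0.03,"x":0.065,"y":0.017,"z":0,"yaw":0},{"grip":0.02,"x":0.100,"y":0.026,"z":0,"yaw":0},{"grip":0.01,"x":0.135,"y":0.035,"z":0,"yaw":0},{"grip":0,"x":0.165,"y":0.044,"z":0,"yaw":0}]' 40
python3 - <<'E'
from h import *
t=grab_frame("top");s=grab_frame("side")
cv2.imwrite("pics/c6.png",np.hstack([t[90:345,150:440],s[130:385,160:440]])[:,:,::-1])
E
```

```text
time_s: 29.45
ee_pos: [600.9, 11.9, 61.3]
ee_rot: [-180.0, 0.0, -173.2]
force: [-0.1, 0.4, 0.2]
gripper_width: 54.0
gripper_force: 0.0
time_s: 29.87
ee_pos: [601.1, 11.8, 198.4]
ee_rot: [-180.0, 0.1, -173.2]
force: [0.9, -0.4, 0.5]
gripper_width: 54.8
gripper_force: 0.0
time_s: 30.28
ee_pos: [429.0, 36.0, 195.7]
ee_rot: [180.0, -0.1, -173.2]
force: [0.9, -0.3, 0.3]
gripper_width: 24.5
gripper_force: 0.0
```

View pics/c6.png

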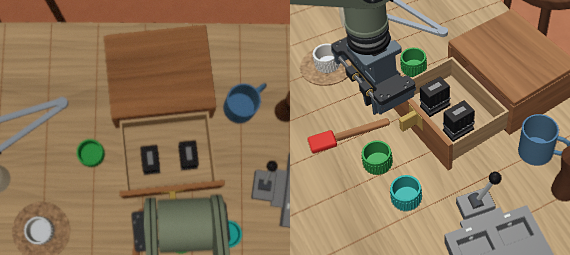

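Both packs stand in the drawer, the lever is off and the ramekin is on the mat. I'll lower in front of the tab and push the drawer shut.

```bash
python3 -m crank '[{"grip":0,"x":0,"y":0,"z":0.025,"yaw":0},{"grip":0,"x":0,"y":0,"z":0.055,"yaw":0},{"grip":0,"x":0,"y":0,"z":0.085,"yaw":0},{"grip":0,"x":0,"y":0,"z":0.110,"yaw":0},{"grip":0,"x":0,"y":0,"z":0.118,"yaw":0}]' 40
python3 -m crank '[{"grip":0,"x":-0.004,"y":0,"z":0,"yaw":0},{"grip":0,"x":-0.010,"y":0,"z":0,"yaw":0},{"grip":0,"x":-0.016,"y":0,"z":0,"yaw":0},{"grip":0,"x":-0.022,"y":0,"z":0,"yaw":0},{"grip":0,"x":-0.029,"y":0,"z":0,"yaw":0}]'
python3 -m crank '[{"grip":0,"x":-0.008,"y":0,"z":0,"yaw":0},{"grip":0,"x":-0.016,"y":0,"z":0,"yaw":0},{"grip":0,"x":-0.025,"y":0,"z":0,"yaw":0},{"grip":0,"x":-0.034,"y":0,"z":0,"yaw":0},{"grip":0,"x":-0.043,"y":0,"z":0,"yaw":0}]'
python3 -m crank '[{"grip":0,"x":-0.009,"y":0,"z":0,"yaw":0},{"grip":0,"x":-0.018,"y":0,"z":0,"yaw":0},{"grip":0,"x":-0.027,"y":0,"z":0,"yaw":0},{"grip":0,"x":-0.036,"y":0,"z":0,"yaw":0},{"grip":0,"x":-0.045,"y":0,"z":0,"yaw":0}]'
python3 -m crank '[{"grip":0,"x":-0.009,"y":0,"z":0,"yaw":0},{"grip":0,"x":-0.018,"y":0,"z":0,"yaw":0},{"grip":0,"x":-0.027,"y":0,"z":0,"yaw":0},{"grip":0,"x":-0.035,"y":0,"z":0,"yaw":0},{"grip":0,"x":-0.042,"y":0,"z":0,"yaw":0}]'
```

```text
time_s: 30.8
ee_pos: [430.2, 35.7, 75.0]
ee_rot: [180.0, -0.3, -173.2]
force: [-0.9, 0.2, -0.1]
gripper_width: 0.6
gripper_force: 0.0
time_s: 31.22
ee_pos: [461.0, 39.4, 79.0]
ee_rot: [-180.0, 0.0, -173.2]
force: [-3.6, -0.4, 2.1]
gripper_width: 0.4
gripper_force: 1.3
time_s: 31.63
ee_pos: [504.1, 44.6, 78.0]
ee_rot: [180.0, 0.0, -173.2]
force: [-3.0, -1.2, 1.9]
gripper_width: 0.3
gripper_force: 1.2
time_s: 32.05
ee_pos: [548.7, 49.9, 77.9]
ee_rot: [-180.0, -0.0, -173.2]
force: [-2.2, -1.6, 1.6]
gripper_width: 0.4
gripper_force: 1.2
time_s: 32.47
ee_pos: [590.5, 54.9, 77.8]
ee_rot: [180.0, 0.0, -173.2]
force: [-1.5, -1.4, 1.8]
gripper_width: 0.4
gripper_force: 1.1
```

```bash
python3 -m crank '[{"grip":0,"x":-0.005,"y":0,"z":0,"yaw":0},{"grip":0,"x":-0.010,"y":0,"z":0,"yaw":0},{"grip":0,"x":-0.014,"y":0,"z":0,"yaw":0},{"grip":0,"x":-0.017,"y":0,"z":0,"yaw":0},{"grip":0,"x":-0.020,"y":0,"z":0,"yaw":0}]'
python3 -m crank '[{"grip":0,"x":-0.003,"y":0,"z":0,"yaw":0},{"grip":0,"x":-0.005,"y":0,"z":0,"yaw":0},{"grip":0,"x":-0.007,"y":0,"z":0,"yaw":0},{"grip":0,"x":-0.009,"y":0,"z":0,"yaw":0},{"grip":0,"x":-0.010,"y":0,"z":0,"yaw":0}]'
```

```text
time_s: 32.88
ee_pos: [609.4, 57.3, 77.9]
ee_rot: [180.0, -0.0, -173.2]
force: [-2.0, -0.9, -0.6]
gripper_width: 0.6
gripper_force: 0.9
time_s: 33.3
ee_pos: [618.0, 58.3, 77.9]
ee_rot: [180.0, -0.2, -173.2]
force: [-7.3, -1.5, 4.6]
gripper_width: 0.4
gripper_force: 3.6
```

Force is rising. One more small push, then I'll withdraw.

```bash
python3 -m crank '[{"grip":0,"x":-0.002,"y":0,"z":0,"yaw":0},{"grip":0,"x":-0.004,"y":0,"z":0,"yaw":0},{"grip":0,"x":-0.006,"y":0,"z":0,"yaw":0},{"grip":0,"x":-0.006,"y":0,"z":0,"yaw":0},{"grip":0,"x":-0.006,"y":0,"z":0,"yaw":0}]'
python3 -m crank '[{"grip":0,"x":0.015,"y":0,"z":0,"yaw":0},{"grip":0,"x":0.040,"y":0,"z":0,"yaw":0},{"grip":0,"x":0.065,"y":0,"z":-0.020,"yaw":0},{"grip":0,"x":0.090,"y":0,"z":-0.045,"yaw":0},{"grip":0,"x":0.110,"y":0,"z":-0.075,"yaw":0}]'
python3 -m crank '[{"grip":0,"x":0.035,"y":0,"z":-0.010,"yaw":0},{"grip":0,"x":0.070,"y":0,"z":-0.020,"yaw":0},{"grip":0,"x":0.100,"y":0,"z":-0.030,"yaw":0},{"grip":0,"x":0.130,"y":0,"z":-0.040,"yaw":0},{"grip":0,"x":0.150,"y":0,"z":-0.050,"yaw":0}]'
python3 - <<'E'
from h import *
np.set_printoptions(precision=1,suppress=True)
t=grab_frame("top");s=grab_frame("side");cv2.imwrite("pics/t7.png",t[:,:,::-1]);cv2.imwrite("pics/s7.png",s[:,:,::-1])
a=cv2.imread("pics/side0.png")[130:250,300:440];b=s[130:250,300:440,::-1]
cv2.imwrite("pics/c7.png",np.vstack([np.hstack([cv2.resize(i,None,fx=2,fy=2) for i in(a,b)]),np.hstack([s[150:360,160:440],t[110:320,160:440]])[:,:,::-1]]))
for n,i in(("top",t),("side",s)):
    h=cv2.cvtColor(i,cv2.COLOR_RGB2HSV); m=((h[...,1]<40)&(h[...,2]>140)).astype(np.uint8)
    k,l,st,ce=cv2.connectedComponentsWithStats(m);c=camera_model(n)
    for j in range(1,k):
        p=plane(c,ce[j],45)
        if st[j,4]>120 and 300<p[0]<500 and 280<p[1]<440:print(n,st[j],p)
E
```

```text
time_s: 33.72
ee_pos: [618.0, 58.3, 78.0]
ee_rot: [180.0, -0.9, -173.1]
force: [-18.7, -3.7, 12.4]
gripper_width: 0.3
gripper_force: 9.7
time_s: 34.13
ee_pos: [514.0, 46.2, 152.6]
ee_rot: [180.0, -0.1, -173.2]
force: [0.7, -0.2, -0.2]
gripper_width: 0.7
gripper_force: 0.0
time_s: 34.55
ee_pos: [364.9, 28.3, 203.6]
ee_rot: [180.0, 0.1, -173.2]
force: [0.5, 0.3, 0.4]
gripper_width: 0.6
gripper_force: 0.0
top [174 306  27  28 483] [421.5 357.9  45. ]
```

View pics/c7.png

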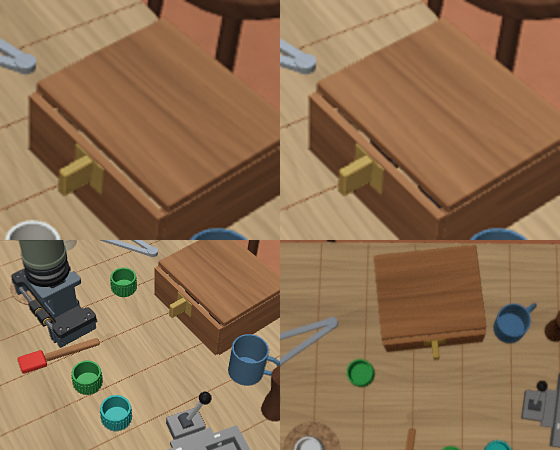

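The drawer sits exactly as it did when shut, against a hard stop. The lever is off and the ramekin is at (421,358) on the mat. Handing in.

```bash
python3 -c "
from workcell import *
print(job_done())"
```

```text
the job is handed in; nothing more can be done
None
```

I've handed the job in: the dock is switched off, both battery packs stand in the fully shut drawer, and the ramekin is on the cork mat within a few mm of its centre; `job_done()` returned no verdict.

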